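# Mount a casting on the leaning spray stand and lock it

### The arm

A 7-joint arm with a two-finger parallel gripper is mounted at the origin on a cart in front of the work surface, level with it; the furniture and walls round the work are solid. World frame = base frame: x ahead of the robot, y to its left, z up, the work surface at z = 0. Lengths are in m, angles in rad, forces in N, time in s.
With the tool pointing down it reaches from about 0.4 to 0.85 m from the base axis. Payload 4.5 kg.
Tool frame: the origin (TCP) lies on the centre line of the jaws, within the pads' length; the fingertips stand r.tips_ahead ahead of it and the grasp point (between the pads) is the TCP (r.tips_ahead is the distance from the TCP to the fingertips, in m); z points along the fingers, y is the direction in which the jaws open and shut (so a half turn about z gives the same grasp; the last joint's range is limited). The gripper opens to 88 mm and grips with 3 to 60 N. Pads are 18 mm wide; open, the fingers measure 123 mm over their backs; the gripper's body (75 mm by 187 mm) begins 45 mm behind the grasp point.
Start: joints at [1.159, 0.689, -0.195, 1.565, 0.157, 0.902, -0.215], TCP at [0.27, -0.564, 0.258] pointing down, gripper open.
Joint ranges: [-3.01, 3.01], [-0.46, 2.08], [-1.47, 1.51], [0.13, 2.56], [-1, 4.14], [0.04, 2.09], [-2.66, 2.66]. Speed limits (rad/s): [2.57, 2.57, 3.14, 3.14, 3.14, 3.14, 3.14].

### API

Orientations are given as a unit quaternion [x, y, z, w].
In Python, from plant import r gives the robot as it stands.
- The arm moves only by the shell command python3 -m inch 'ROWS' [FORCE]. ROWS is JSON, a list of rows, each a list of 5 numbers: the shift along the world's x, y, z in units of 25 mm (1.0 is 25 mm), then the turn about the world's z in units of 6 degrees (1.0 is 6 degrees), then the finger opening in mm, from 0 to 88.1. A call has 1 to 5 rows; each row shifts and turns the commanded pose from where the row before left it; what a row does not reach is not made up. A row lasts 1/10 s, in which the tool goes at most 50 mm and 8.59 degrees, less where a joint would pass 70% of its speed; a pose out of reach is approached as far as the arm can. A call is refused whole if a number of a shift passes 1 or a number of a turn 1, either way. A call with a gripper value outside its range is refused whole. The fingers move at their own pace and stop on an object; FORCE is the grip in N (left out, the last holds). Time passes only in rows, so rows that do not move let the fingers close. It gives the time, the measured TCP pose, the force and the opening at its end, in the units of the state.
- r.get_state(): the state, without advancing time (a new reading comes with each control period).
- r.snapshot(name): name is "scene" or "top" or "wrist"; returns a dict with "pixels" (400x640x3 uint8, red, green, blue), "range_z" (400x640 float32, m along the optical axis (not along the pixel's ray), 0 where there is no reading), "K" (3x3 intrinsics, pixels), "position" and "attitude" of the camera in the world. Camera axes: x right, y up, looking along -z (the intrinsics and any distortion apply to the point x, -y, -z); pixel columns grow to the right and rows downward; lengths in m; the calibration is good to about 2 mm. A picture is of the moment at which its call begins.
- r.finish_job(): hands the job in, once; it reports no verdict.
The state is a dict: "clock": time; "q": joint angles; "qd": joint speeds; "joint_torque": joint torques, N m; "tool_pos": TCP position; "eef_rot": TCP orientation; "contact_force": force on the tool from outside, world axes, zero at the start; "moment": the same for the moment, N m; "opening": opening from 0.0 (shut) to 1.0 (fully open).
Only numpy, scipy, OpenCV 4.12 (cv2) and the standard library are available. Lean on these libraries where they do the work, as an engineer would, in place of code of your own. Each camera call takes 0.05 s, during which the arm holds its last target. There are 200 camera calls.

### The job

Lift the casting on its mandrel out of the waiting rack and slide the mandrel's square shank into the leaning socket of the spray stand until its flange sits on the socket's mouth. Then push the red-handled lock pin through the cross holes of socket and shank, right up to its shoulder, so that the casting cannot come out while it is sprayed. Leave the paint tin, the two cups and the pigment pot where they stand.

Things in the scene. Friction and masses are not known exactly. Their poses are not given: they have to be found in the camera images.
- mandrel: Bark-textured brown-black casting (60 mm round) fixed on a steel mandrel, upright in the rack; 0.36 kg. Origin: centre of the underside of the 54 mm round flange; z up through flange (8 mm) and casting (z 8 to 130 mm). Below it a 22 mm square shank, sides along x and y, 80 mm long, last 10 mm tapered; 13 mm cross holes along x and y 40.5 mm below the flange, so any quarter turn fits.
- rack: Plywood waiting rack, 164 x 80 x 100 mm (x, y, z), fixed; origin: centre of its underside. Two 26 mm square holes in its 16 mm top board at x = -42 and +42 mm, the mandrel hanging in the one at x = -42 mm with its flange on the board.
- stand: Spray stand, fixed: grey foot plate (x from -72 to 52 mm, y from -48 to 48 mm, 10 mm thick) carrying a square steel socket tube that leans 30 degrees towards the stand's -x side. Origin: on the table, z up.
- socket: The stand's leaning square tube. Origin: centre of its open mouth; z points out of the mouth along the tube, 30 deg from vertical; y is level, along the cross holes. Bore 24.4 mm square, sides along x and y, 92 mm deep, 2 mm chamfer; mouth collar 46 mm square, 8 mm thick; tube below it 32.4 mm square outside.
- socket_hole (a point): Point on the tube's axis at the cross holes, 40.5 mm below the mouth, about 73 mm above the table. The round cross holes (12 mm) go through the two tube walls along the socket's y axis; their outer edges are 16.2 mm either side of this point. The pin may enter from either side.
- lock_pin: Lock pin lying on the table: steel pin 9 mm thick, 45 mm long (last 8 mm a cone), shoulder and 18 x 18 mm square red handle with black bands. Origin: on the axis at the shoulder face that meets the socket; x points to the tip: pin x 0 to 45 mm, shoulder and handle x -66 to 0 mm; y, z across the handle's flats. 0.08 kg.
- pin_mid (a point): Point on the pin's axis, 16.2 mm in front of the shoulder face; it coincides with socket_hole when the pin is fully home, from either side.
- paint_tin: Lacquer tin with a brown and white label, 68 mm across, 77 mm high; origin at its underside. To be left alone.
- mixing_cup: White plastic mixing cup with ochre in it, 70 mm across, 82 mm high; origin at its underside. To be left alone.
- pigment_pot: Black pigment pot, 63 mm across, 70 mm high; origin at its underside. To be left alone.
- viscosity_cup: Grey alloy flow cup, 56 mm across, 53 mm high; origin at its underside. To be left alone.

How it is judged:
By the outcome, as a careful person would: the job done as asked, in the order asked, and still so for the second after the job is handed in, with the robot touching nothing.
It also fails if it takes over 67 s, if anything falls off the work surface, if the arm or the gripper's body presses on something with over 40 N, if the wrist force passes 120 N, or if a joint passes its speed limit or range.

## Working session

There is one attempt and no reset: what is moved stays moved. The work goes in short steps, Python scripts to look and compute and a shell command to move; the robot and the scene stay as the last step left them, time stands still between calls to the robot, and variables do not carry over. Pictures are saved under pics/ and viewed, about 8 in all and at most 12, crops included, and the job is handed in when it is done.

```bash
ls; mkdir -p pics; cat > h.py <<'E'
import numpy as np,cv2
from scipy.spatial.transform import Rotation as R
from plant import r
def snap(n,f=None,crop=None,scale=1):
    s=r.snapshot(n); np.save(f'/tmp/{n}.npy',s,allow_pickle=True)
    if f:
        im=s['pixels'][:,:,::-1]
        if crop: a,b,c,d=crop; im=im[b:d,a:c]
        cv2.imwrite(f'pics/{f}.png',cv2.resize(im,None,fx=scale,fy=scale,interpolation=cv2.INTER_CUBIC))
    return s
def load(n): return np.load(f'/tmp/{n}.npy',allow_pickle=True).item()
def att(s):
    a=np.array(s['attitude'])
    return a if a.shape==(3,3) else R.from_quat(a).as_matrix()
def cloud(s):
    K=np.array(s['K']);z=s['range_z'];v,u=np.indices(z.shape)
    p=np.stack([(u-K[0,2])/K[0,0]*z,-(v-K[1,2])/K[1,1]*z,-z],-1)
    P=p@att(s).T+np.array(s['position']); P[z==0]=np.nan
    return P
E
python3 - <<'E'
from h import *
for n in ['scene','top']:
    s=snap(n,n+'0'); print(n,s['K'],s['position'],s['attitude'],{k:v for k,v in s.items() if k not in('pixels','range_z','K','position','attitude')})
print(r.get_state(),r.tips_ahead)
E
```

```text
pics
scene [[424.7368169    0.         325.52641973]
 [  0.         424.7368169  200.79149192]
 [  0.           0.           1.        ]] [0.23708463 0.62969625 0.72396395] [-0.0824281   0.3539822   0.9122983  -0.18871676] {}
top [[362.64129246   0.         319.21251826]
 [  0.         362.64129246 204.93799122]
 [  0.           0.           1.        ]] [0.45463378 0.13280899 0.9730213 ] [-0.01166995  0.02623295  0.71482732 -0.69871135] {}
{'clock': 0.1, 'q': array([ 1.15880138,  0.68991953, -0.19447444,  1.56619006,  0.15727783,
        0.90245409, -0.21510899]), 'qd': array([ 0.00037765, -0.00151215,  0.00146871, -0.00144935,  0.00016464,
       -0.00025143,  0.00251902]), 'joint_torque': array([-2.52886515e-03, -5.28493917e+01, -1.27111450e+00, -1.53834432e+01,
       -5.25331171e-02,  2.03363350e-03,  2.40971940e-05]), 'tool_pos': array([ 0.26921749, -0.56348992,  0.25699022]), 'eef_rot': array([ 9.75259385e-01,  2.21062213e-01, -2.31891175e-04, -7.58626910e-04]), 'contact_force': array([-0.10690355,  0.50846595, -0.02235963]), 'moment': array([-0.0279085 ,  0.02901094,  0.03824188]), 'opening': 0.9988124046627326} 0.019
```

View pics/scene0.png

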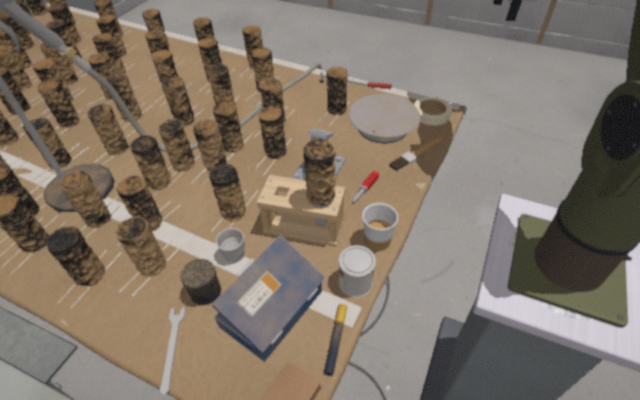

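View pics/top0.png

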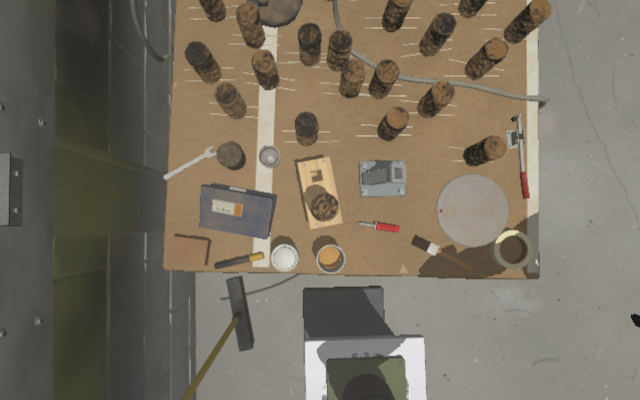

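```bash
python3 - <<'E'
from h import *
s=load('top');P=cloud(s)
def at(u,v): return np.round(np.nanmedian(P[v-1:v+2,u-1:u+2].reshape(-1,3),0),3)
for n,u,v in [('table',340,250),('mand top',325,206),('rack c1',305,158),('rackhole',317,176),('pin',380,227),('plate',366,163),('tin',285,257),('cup',330,258),('pot',231,155),('visc',270,157)]: print(n,at(u,v))
# casting top
def reg(u0,u1,v0,v1,lo,hi):
    Q=P[v0:v1,u0:u1].reshape(-1,3); Q=Q[(Q[:,2]>lo)&(Q[:,2]<hi)]; return Q
for nm,a in dict(cast=(300,350,180,230,.21,.25),rack=(290,350,150,232,.085,.112),plate=(355,412,155,200,.004,.016),pin=(352,405,218,236,.006,.03),stand_hi=(355,412,155,200,.04,.2)).items():
    Q=reg(*a); 
    if len(Q)<5: print(nm,len(Q));continue
    rect=cv2.minAreaRect((Q[:,:2]*1000).astype(np.float32)); print(nm,len(Q),Q[:,2].min().round(3),np.median(Q[:,2]).round(3),Q[:,2].max().round(3),np.round(rect[0],1),np.round(rect[1],1),rect[2])
im=s['pixels'][:,:,::-1][140:240,285:415]
cv2.imwrite('pics/topc.png',cv2.resize(im,None,fx=6,fy=6,interpolation=cv2.INTER_CUBIC))
# wide heights crop of neighbors
s2=load('scene');im=s2['pixels'][:,:,::-1][115:220,250:400]
cv2.imwrite('pics/sc.png',cv2.resize(im,None,fx=5,fy=5,interpolation=cv2.INTER_CUBIC))
E
```

```text
table [0.389 0.064 0.056]
mand top [0.492 0.105 0.227]
rack c1 [0.635 0.148 0.001]
rackhole [0.584 0.116 0.01 ]
pin [ 0.444 -0.047  0.017]
plate [ 0.615 -0.015  0.014]
tin [0.377 0.201 0.077]
cup [0.367 0.088 0.029]
pot [0.633 0.331 0.071]
visc [0.638 0.241 0.006]
cast 627 0.215 0.228 0.233 [491.3 106.1] [55.7 56.1] 88.66328430175781
rack 1484 0.089 0.1 0.106 [533.1 112.1] [164.   79.7] 9.887992858886719
plate 975 0.004 0.01 0.016 [579.5 -61.1] [150.9 116.7] 88.89655303955078
pin 228 0.007 0.017 0.023 [448.  -44.2] [111.6  18. ] 79.97196960449219
stand_hi 585 0.041 0.095 0.122 [575.2 -59.5] [46.3 79.5] 0.8267226815223694
```

View pics/topc.png

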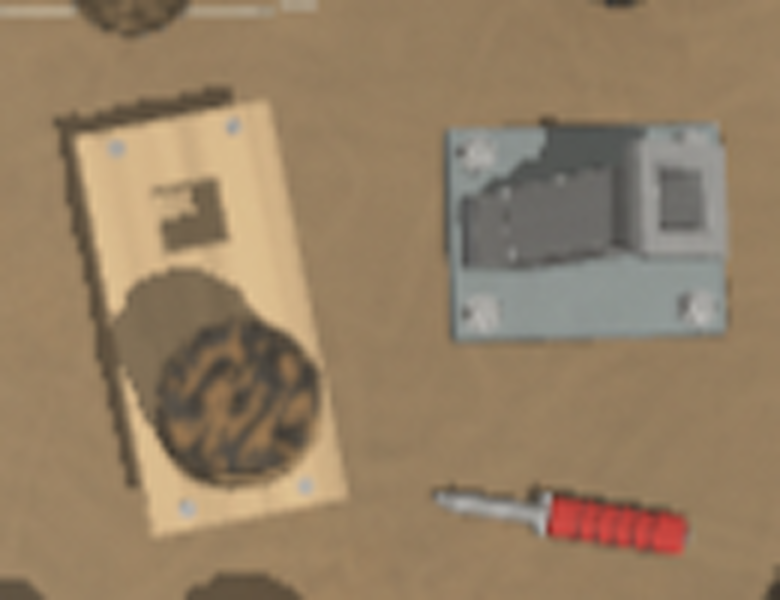

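```bash
python3 - <<'E'
from h import *
s=load('top');P=cloud(s)
Q=P[158:188,386:412].reshape(-1,3);Q=Q[Q[:,2]>.085]
# robust plane fit of collar face
n0=np.array([0,-.5,.866])
best=None;rng=np.random.default_rng(0)
for _ in range(500):
    a,b,c=Q[rng.choice(len(Q),3,False)];n=np.cross(b-a,c-a);n/=np.linalg.norm(n)+1e-12;n*=np.sign(n[2])
    if n@n0<.95: continue
    m=abs((Q-a)@n)<.002
    if best is None or m.sum()>best.sum(): best=m
I=Q[best];c=I.mean(0);n=np.linalg.svd(I-c)[2][2];n*=np.sign(n[2])
print('collar',best.sum(),len(Q),c,n,np.degrees(np.arccos(n[2])),'yaw of horiz normal',np.degrees(np.arctan2(n[1],n[0])))
ex=np.cross(n,[0,0,1.]);ex/=np.linalg.norm(ex);ey=np.cross(n,ex)
uv=np.c_[(I-c)@ex,(I-c)@ey]*1000
print('rect',cv2.minAreaRect(uv.astype(np.float32)), ex,ey)
ct=cv2.minAreaRect(uv.astype(np.float32))[0];M=c+ex*ct[0]/1e3+ey*ct[1]/1e3;print('mouth',M, 'hole',M-n*.0405)
# plate
Q=P[155:202,355:412].reshape(-1,3);col=s['pixels'][155:202,355:412].reshape(-1,3).astype(int)
m=(Q[:,2]>-.003)&(Q[:,2]<.02)&(col[:,2]>=col[:,0]-5)
rect=cv2.minAreaRect((Q[m,:2]*1000).astype(np.float32));print('plate',m.sum(),rect)
# pin
Q=P[215:240,350:405].reshape(-1,3);col=s['pixels'][215:240,350:405].reshape(-1,3).astype(int)
m=(Q[:,2]>.012)&(Q[:,2]<.024);rect=cv2.minAreaRect((Q[m,:2]*1000).astype(np.float32));print('handle',rect, np.median(Q[m,2]))
for nm,u,v in [('tip',358,222),('hEnd',398,228)]: print(nm,P[v,u])
# same from scene cam: casting/rack
s=load('scene');P=cloud(s)
d=P.reshape(-1,3);g=d[(abs(d[:,0]-.492)<.06)&(abs(d[:,1]-.106)<.06)&(d[:,2]>.222)]
print('cast top scene',cv2.minAreaRect((g[:,:2]*1000).astype(np.float32)),g[:,2].max())
g=d[(abs(d[:,0]-.53)<.12)&(abs(d[:,1]-.11)<.09)&(abs(d[:,2]-.1)<.006)]
print('rack scene',cv2.minAreaRect((g[:,:2]*1000).astype(np.float32)))
E
```

```text
collar 187 351 [ 0.575387   -0.07803256  0.108578  ] [-0.00524067 -0.50914166  0.86066678] 30.608468406236717 yaw of horiz normal -90.5897332851961
rect ((0.4065742492675781, 0.5690841674804688), (46.58427047729492, 47.83670425415039), 3.010669708251953) [-0.99994703  0.01029261  0.        ] [-0.0088585  -0.86062119 -0.50916863]
mouth [ 0.57497541 -0.07851814  0.10828824] hole [ 0.57518765 -0.0578979   0.07343123]
plate 878 ((574.3958740234375, -57.78972625732422), (93.51461791992188, 122.00487518310547), 0.26950377225875854)
handle ((448.2093200683594, -43.594215393066406), (110.2730484008789, 17.902761459350586), 79.97196960449219) 0.01702790488662531
tip [0.45836318 0.01060219 0.0124091 ]
hEnd [ 0.44004081 -0.09446858  0.01626372]
cast top scene ((490.8433837890625, 104.72998046875), (55.44738006591797, 59.234310150146484), 22.534963607788086) 0.23191187395989565
rack scene ((531.0958862304688, 110.73463439941406), (164.623779296875, 82.93924713134766), 9.60657024383545)
```

```bash

python3 -m inch '[[0.7,0.95,0.6,0.44,88],[0.7,0.95,0.6,0.44,88],[0.7,0.95,0.6,0.44,88],[0.7,0.95,0.6,0.44,88],[0.7,0.95,0.6,0.44,88]]' 
python3 -m inch '[[0.7,0.95,0,0.44,88],[0.7,0.95,0,0.44,88],[0.7,0.95,0,0.44,88],[0.7,0.95,0,0.44,88],[0.7,0.95,0,0.44,88]]' 
python3 -m inch '[[0.1,0.95,0,0.44,88],[0.1,0.95,0,0.44,88],[0.1,0.95,0,0.44,88],[0.1,0.95,0,0.44,88],[0.1,0.95,0,0.44,88]]' 
python3 -m inch '[[0.1,0.95,0,0.44,88],[0.1,0.95,0,0.44,88],[0.1,0.95,0,0.44,88],[0.1,0.95,0,0.44,88],[0.1,0.95,0,0.44,88]]' 
python3 -m inch '[[0.1,0.95,0,0.44,88],[0.1,0.95,0,0.44,88],[0.1,0.95,0,0.44,88],[0.1,0.95,0,0.44,88],[0.1,0.95,0,0.44,88]]' 
python3 -m inch '[[0.1,0.95,0,0.44,88],[0.1,0.95,0,0.44,88],[0.1,0.95,0,0.44,88],[0,0,0,0,88],[0,0,0,0,88]]' 
python3 - <<'E'
from h import *
st=r.get_state();print(st['clock'],st['tool_pos'],st['q'])
m=R.from_quat(st['eef_rot']).as_matrix();print(m.round(4),np.degrees(np.arctan2(m[1,1],m[0,1])))
s=snap('wrist','w1')
E
```

```text
clock: 0.6
tool_pos: [0.3574, -0.4439, 0.333]
eef_rot: [0.943, 0.333, -0.0, -0.0]
contact_force: [0.6, -0.3, 0.3]
opening: 1.002
clock: 1.1
tool_pos: [0.4448, -0.3253, 0.3324]
eef_rot: [0.899, 0.439, -0.0, -0.0]
contact_force: [0.2, 0.8, -0.4]
opening: 0.999
clock: 1.6
tool_pos: [0.4566, -0.2063, 0.3327]
eef_rot: [0.842, 0.539, -0.0, -0.0]
contact_force: [-0.4, -0.0, -0.1]
opening: 0.999
clock: 2.1
tool_pos: [0.469, -0.0877, 0.3328]
eef_rot: [0.774, 0.633, -0.0, 0.0]
contact_force: [-0.2, -0.2, -0.4]
opening: 1.0
clock: 2.6
tool_pos: [0.4815, 0.0309, 0.3328]
eef_rot: [0.697, 0.717, -0.0, 0.0]
contact_force: [-0.3, -0.5, -0.0]
opening: 0.997
clock: 3.1
tool_pos: [0.489, 0.1007, 0.3326]
eef_rot: [0.646, 0.763, -0.001, 0.0]
contact_force: [0.5, -0.2, 0.7]
opening: 1.0
3.1 [0.48900838 0.10074141 0.33259386] [ 0.10079546  0.47516576 -0.60817014  1.82047786  0.32836252  0.94872288
 -0.48425903]
[[-1.647e-01  9.863e-01 -5.000e-04]
 [ 9.863e-01  1.647e-01 -1.000e-03]
 [-9.000e-04 -6.000e-04 -1.000e+00]] 9.481950676962592
```

View pics/w1.png

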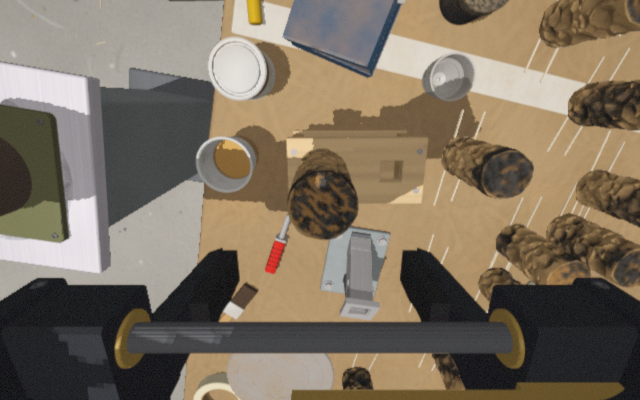

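```bash
python3 - <<'E'
from h import *
s=load('wrist');d=cloud(s).reshape(-1,3)
print(s['position'])
f=lambda g:cv2.minAreaRect((g[:,:2]*1000).astype(np.float32))
m=(abs(d[:,0]-.492)<.05)&(abs(d[:,1]-.106)<.05)
g=d[m&(d[:,2]>.226)&(d[:,2]<.236)];print('cast',f(g),len(g),np.median(g[:,2]))
print(cv2.minEnclosingCircle((g[:,:2]*1000).astype(np.float32)))
g=d[(abs(d[:,0]-.53)<.12)&(abs(d[:,1]-.11)<.07)&(abs(d[:,2]-.1)<.004)];print('rack',f(g))
g=d[(abs(d[:,0]-.575)<.06)&(d[:,1]<0.02)&(d[:,1]>-.14)&(abs(d[:,2]-.01)<.003)];print('plate',f(g))
Q=d[(abs(d[:,0]-.575)<.04)&(abs(d[:,1]+.0785)<.035)&(d[:,2]>.09)&(d[:,2]<.13)]
n0=np.array([0,-.5,.866]);k=abs((Q-[.575,-.0785,.1083])@n0)<.005;I=Q[k]
for _ in range(3):
    c=I.mean(0);n=np.linalg.svd(I-c)[2][2];n*=np.sign(n[2]);I=Q[abs((Q-c)@n)<.002]
ex=np.cross(n,[0,0,1.]);ex/=np.linalg.norm(ex);ey=np.cross(n,ex)
uv=np.c_[(I-c)@ex,(I-c)@ey]*1000;rc=cv2.minAreaRect(uv.astype(np.float32));M=c+ex*rc[0][0]/1e3+ey*rc[0][1]/1e3
print('collar',len(I),n,rc,'mouth',M,'hole',M-n*.0405)
g=d[(abs(d[:,0]-.448)<.04)&(abs(d[:,1]+.044)<.07)&(d[:,2]>.013)&(d[:,2]<.022)];print('handle',f(g))
E
```

```text
[0.47521422 0.18412245 0.45944235]
cast ((491.06640625, 103.60429382324219), (56.77969741821289, 57.05506134033203), 20.94748878479004) 3638 0.22734900986754958
((490.609375, 103.65203094482422), 29.211477279663086)
rack ((532.06201171875, 109.35565185546875), (164.2613067626953, 80.65713500976562), 9.774612426757812)
plate ((574.5050659179688, -61.3919677734375), (96.14103698730469, 124.15692901611328), 0.0714394748210907)
collar 422 [-0.00297844 -0.48197659  0.87617903] ((0.06127738952636719, 2.9931411743164062), (48.50664138793945, 46.60564422607422), 89.25960540771484) mouth [ 0.57414446 -0.08090157  0.10841507] hole [ 0.57426508 -0.06138152  0.07292982]
handle ((446.196044921875, -49.83000564575195), (106.70053100585938, 18.039220809936523), 80.40370178222656)
```

```bash

python3 -m inch '[[0.08,0.16,-0.9,0.06,88],[0,0,-1,0,88],[0,0,-1,0,88],[0,0,-1,0,88],[0,0,-0.9,0,88]]' 
python3 -m inch '[[0,0,-0.3,0,88],[0,0,0,0,88],[0,0,0,0,50],[0,0,0,0,50],[0,0,0,0,50]]' 15
python3 -m inch '[[0,0,0,0,50],[0,0,0,0,50],[0,0,0,0,50]]' 15
```

```text
clock: 3.65
tool_pos: [0.4913, 0.1029, 0.2116]
eef_rot: [0.645, 0.764, -0.001, 0.0]
contact_force: [-0.2, -0.4, 0.8]
opening: 0.999
clock: 4.15
tool_pos: [0.4921, 0.1051, 0.2062]
eef_rot: [0.644, 0.765, 0.001, 0.001]
contact_force: [0.8, 0.1, -0.5]
opening: 0.744
clock: 4.45
tool_pos: [0.4916, 0.1051, 0.2058]
eef_rot: [0.644, 0.765, 0.0, 0.0]
contact_force: [-1.2, 0.3, 6.7]
opening: 0.653
```

```bash

python3 -m inch '[[0,0,0,0,50],[0,0,0.2,0,50],[0,0,0.4,0,50],[0,0,0.4,0,50]]' 15
python3 -m inch '[[0,0,0.8,0,50],[0,0,0.8,0,50],[0,0,0.8,0,50],[0,0,0.8,0,50],[0,0,0.4,0,50]]' 15
python3 - <<'E'
from h import *
snap('scene','s2',(250,90,400,210),5)
E
```

```text
clock: 4.85
tool_pos: [0.4913, 0.105, 0.2307]
eef_rot: [0.644, 0.765, -0.0, -0.0]
contact_force: [0.8, 0.6, -3.8]
opening: 0.658
clock: 5.35
tool_pos: [0.492, 0.1055, 0.3224]
eef_rot: [0.644, 0.765, 0.001, 0.001]
contact_force: [0.5, 0.3, -3.1]
opening: 0.657
```

View pics/s2.png

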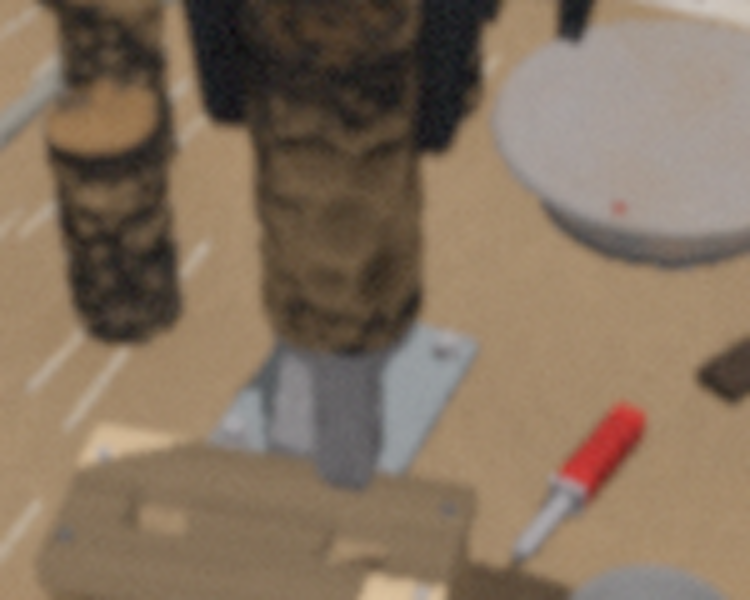

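```bash

python3 -m inch '[[-0.11,0.64,0,0,50],[-0.11,0.64,0,0,50],[-0.11,0.64,0,0,50],[-0.11,0.64,0,0,50],[0,0,0,0,50]]' 40
python3 -m inch '[[0,0,-0.7,0,50],[0,0,-0.8,0,50],[0,0,-0.8,0,50],[0,0,-0.8,0,50],[0,0,0,0,50]]' 40
python3 -m inch '[[0.08,-0.47,0,0,50],[0.08,-0.47,0,0,50],[0.08,-0.47,0,0,50],[0.08,-0.47,0,0,50]]' 40
python3 - <<'E'
from h import *
snap('scene','s3',(230,60,400,220),4)
E
```

```text
clock: 5.9
tool_pos: [0.4795, 0.1716, 0.32]
eef_rot: [0.642, 0.766, 0.0, -0.001]
contact_force: [-0.1, -0.6, -3.4]
opening: 0.649
clock: 6.4
tool_pos: [0.4791, 0.1667, 0.2403]
eef_rot: [0.644, 0.765, -0.003, -0.001]
contact_force: [0.2, -0.9, -3.2]
opening: 0.653
clock: 6.8
tool_pos: [0.4892, 0.1214, 0.2435]
eef_rot: [0.644, 0.765, 0.001, 0.0]
contact_force: [-0.7, 2.7, -4.3]
opening: 0.65
```

View pics/s3.png

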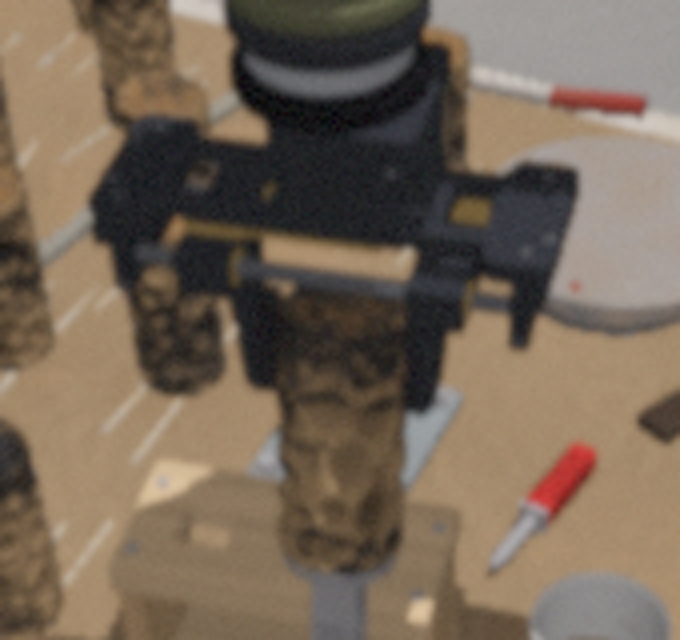

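```bash

python3 -m inch '[[0.08,-0.46,0,0,50],[0.08,-0.46,0,0,50],[0.08,-0.46,0,0,50],[0.08,-0.46,0,0,50],[0,0,0,0,50]]' 40
cat >> h.py <<'E'
from scipy.optimize import least_squares
def cyl(s,tilt0=30,ret=False):
    """fit casting axis: point near TCP, dir; lowest 75 mm of the casting"""
    st=r.get_state();t=np.array(st['tool_pos']);d=cloud(s).reshape(-1,3)
    a0=np.array([0,-np.sin(np.radians(tilt0)),np.cos(np.radians(tilt0))])
    def sel(c,a,tol):
        q=d-c;h=q@a;rr=np.linalg.norm(q-h[:,None]*a,axis=1)
        return d[(h<-.022)&(h>-.092)&(abs(rr-.029)<tol)]
    p=np.array([t[0],t[1],a0[0],a0[1]])
    def un(p): a=np.array([p[2],p[3],np.sqrt(1-p[2]**2-p[3]**2)]);return np.array([p[0],p[1],t[2]]),a
    for tol in (.012,.008,.006,.005):
        Q=sel(*un(p),tol)
        def f(p):
            c,a=un(p);q=Q-c;h=q@a;return np.linalg.norm(q-h[:,None]*a,axis=1)-.029
        p=least_squares(f,p,loss='soft_l1',f_scale=.001).x
    c,a=un(p)
    print('cyl n',len(Q),'rms',np.sqrt(np.mean(f(p)**2)).round(4),'pt',c.round(4),'axis',a.round(3),'tilt',np.degrees(np.arccos(a[2])).round(1),'az',np.degrees(np.arctan2(a[1],a[0])).round(1),'tcp',t.round(4))
    return c,a
E
python3 - <<'E'
from h import *
s=snap('scene')
cyl(s)
E
```

```text
clock: 7.35
tool_pos: [0.4968, 0.0732, 0.2426]
eef_rot: [0.645, 0.764, -0.001, 0.001]
contact_force: [0.6, 0.3, -0.8]
opening: 0.646
cyl n 1147 rms 0.0019 pt [0.497  0.0691 0.2427] axis [ 0.076 -0.507  0.858] tilt 30.9 az -81.4 tcp [0.4967 0.0744 0.2427]
```

```bash

python3 -m inch '[[0,0,0.5,0,50],[0,0,0.8,0,50],[0,0,0.8,0,50],[0,0,0.6,0,50]]' 40
python3 -m inch '[[0.26,-0.8,0,-0.13,50],[0.26,-0.9,0,-0.13,50],[0.26,-0.9,0,-0.13,50],[0.26,-0.9,0,-0.13,50],[0.26,-0.9,0,-0.13,50]]' 40
python3 -m inch '[[0.26,-0.9,0,-0.13,50],[0.26,-0.9,0,-0.13,50],[0.26,-0.9,0,-0.13,50],[0.26,-0.9,0,-0.13,50],[0.26,-0.9,0,-0.13,50]]' 40
python3 -m inch '[[0.26,-0.9,0,-0.13,50],[0.26,-0.6,0,-0.13,50],[0,0,0,0,50],[0,0,0,0,50]]' 40
python3 - <<'E'
from h import *
s=snap('scene');cyl(s)
s=snap('top');cyl(s)
s=snap('wrist');cyl(s)
s=load('scene');im=s['pixels'][:,:,::-1][60:220,250:420]
cv2.imwrite('pics/s4.png',cv2.resize(im,None,fx=4,fy=4,interpolation=cv2.INTER_CUBIC))
print(np.degrees(R.from_quat(r.get_state()['eef_rot']).as_euler('zyx')))
E
```

```text
clock: 7.8
tool_pos: [0.4964, 0.0753, 0.3112]
eef_rot: [0.644, 0.765, -0.001, 0.001]
contact_force: [0.3, -0.0, -2.9]
opening: 0.649
clock: 8.3
tool_pos: [0.5286, -0.0357, 0.31]
eef_rot: [0.67, 0.743, -0.001, 0.0]
contact_force: [-1.0, -0.8, -3.6]
opening: 0.649
clock: 8.8
tool_pos: [0.5609, -0.1481, 0.3098]
eef_rot: [0.695, 0.719, -0.001, -0.0]
contact_force: [0.1, 0.1, -3.0]
opening: 0.649
clock: 9.2
tool_pos: [0.5738, -0.1835, 0.3098]
eef_rot: [0.704, 0.71, -0.001, -0.001]
contact_force: [0.3, 0.2, -3.4]
opening: 0.647
cyl n 907 rms 0.0022 pt [ 0.5739 -0.1873  0.31  ] axis [-0.    -0.493  0.87 ] tilt 29.5 az -90.0 tcp [ 0.5739 -0.1826  0.31  ]
cyl n 847 rms 0.0019 pt [ 0.5746 -0.1856  0.3102] axis [-0.005 -0.495  0.869] tilt 29.7 az -90.5 tcp [ 0.5741 -0.1823  0.3102]
cyl n 8487 rms 0.0018 pt [ 0.5734 -0.1875  0.3103] axis [-0.007 -0.501  0.865] tilt 30.1 az -90.8 tcp [ 0.5741 -0.1824  0.3103]
[-9.06074653e+01 -3.54565519e-02 -1.79968507e+02]
```

View pics/s4.png

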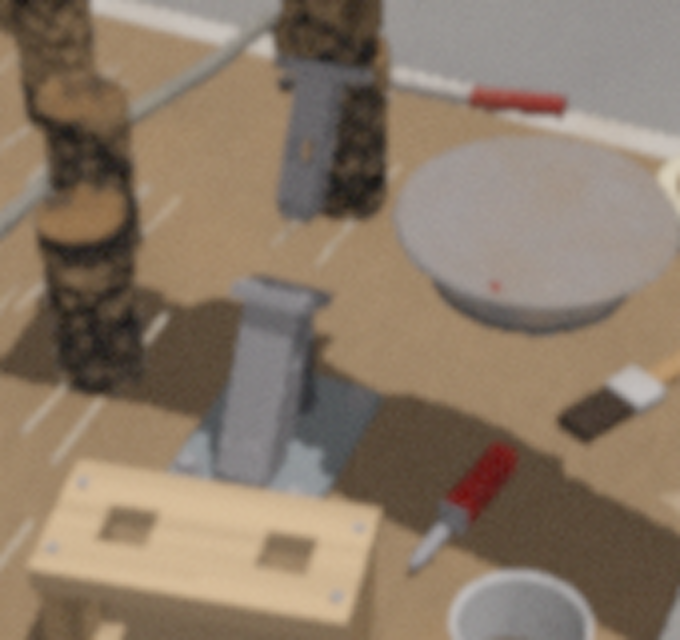

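```bash

python3 -m inch '[[-0.03,-0.36,0,0,50],[0,0.4,-0.69,0,50],[0,0.36,-0.62,0,50],[0,0,0,0,50]]' 40
python3 - <<'E'
from h import *
s=snap('scene');cyl(s)
w=snap('wrist');cyl(w)
a=s['pixels'][:,:,::-1][90:210,290:360];b=w['pixels'][:,:,::-1]
a=cv2.resize(a,None,fx=4,fy=4,interpolation=cv2.INTER_CUBIC);b=cv2.resize(b,(480,300))
o=np.zeros((480,770,3),np.uint8);o[:480,:280]=a;o[:300,285:765]=b;cv2.imwrite('pics/s5.png',o)
E
```

```text
clock: 9.75
tool_pos: [0.5723, -0.1725, 0.2758]
eef_rot: [0.703, 0.711, -0.001, -0.002]
contact_force: [-0.8, -0.2, -3.4]
opening: 0.649
cyl n 865 rms 0.0021 pt [ 0.5726 -0.1778  0.277 ] axis [ 0.005 -0.501  0.865] tilt 30.1 az -89.4 tcp [ 0.5731 -0.1736  0.277 ]
cyl n 8585 rms 0.0018 pt [ 0.5724 -0.1794  0.2778] axis [-0.008 -0.502  0.865] tilt 30.2 az -90.9 tcp [ 0.5738 -0.1743  0.2778]
```

View pics/s5.png

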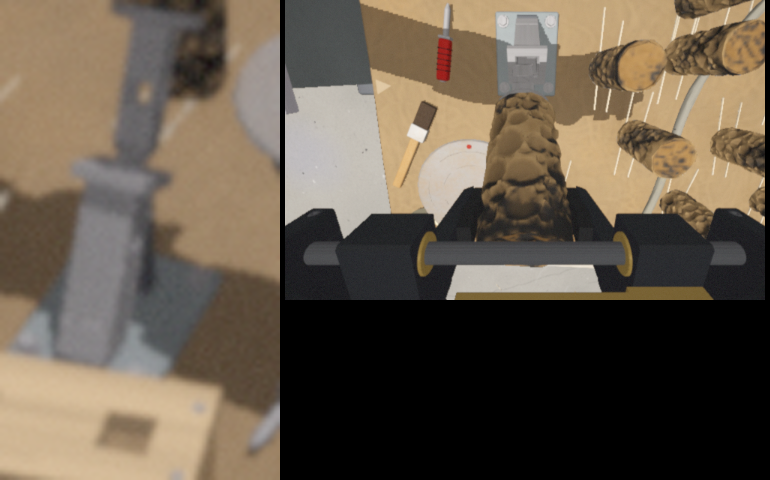

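```bash

python3 -m inch '[[0,0.16,-0.277,0,50],[0,0.16,-0.277,0,50],[0,0,0,0,50]]' 40
python3 -m inch '[[0,0.16,-0.277,0,50],[0,0,0,0,50]]' 40
python3 -m inch '[[0,0.16,-0.277,0,50],[0,0,0,0,50]]' 40
python3 - <<'E'
from h import *
s=snap('scene');cyl(s)
E
```

```text
clock: 10.15
tool_pos: [0.5743, -0.1653, 0.2632]
eef_rot: [0.704, 0.71, 0.001, 0.0]
contact_force: [1.7, -0.5, -2.8]
opening: 0.65
clock: 10.35
tool_pos: [0.5749, -0.1626, 0.2572]
eef_rot: [0.705, 0.71, 0.001, 0.001]
contact_force: [2.0, -0.3, -3.2]
opening: 0.654
clock: 10.55
tool_pos: [0.5749, -0.1568, 0.2494]
eef_rot: [0.704, 0.71, 0.001, 0.0]
contact_force: [3.5, 0.4, -6.4]
opening: 0.653
cyl n 816 rms 0.0021 pt [ 0.5751 -0.1613  0.2494] axis [-0.006 -0.493  0.87 ] tilt 29.5 az -90.8 tcp [ 0.5748 -0.1567  0.2494]
```

```bash

python3 -m inch '[[0.05,0.16,-0.277,0,50],[0,0.16,-0.277,0,50],[0,0,0,0,50]]' 40
python3 -m inch '[[0,0.16,-0.277,0,50],[0,0.16,-0.277,0,50],[0,0,0,0,50]]' 40
python3 - <<'E'
from h import *
s=snap('scene');cyl(s);print(r.get_state()['contact_force'],r.get_state()['moment'])
E
```

```text
clock: 10.9
tool_pos: [0.5752, -0.1487, 0.2349]
eef_rot: [0.704, 0.71, 0.001, -0.001]
contact_force: [4.5, 0.4, -5.9]
opening: 0.648
clock: 11.2
tool_pos: [0.5751, -0.1408, 0.2212]
eef_rot: [0.704, 0.71, 0.0, -0.0]
contact_force: [3.7, 1.0, -5.7]
opening: 0.65
cyl n 793 rms 0.0021 pt [ 0.5757 -0.1448  0.2214] axis [ 0.004 -0.487  0.874] tilt 29.1 az -89.5 tcp [ 0.5752 -0.141   0.2214]
[ 3.86890763  1.33558148 -6.64530008] [-0.15033749 -1.47848333 -0.41244099]
```

```bash

python3 -m inch '[[0.05,0.16,-0.277,0,50],[0,0.16,-0.277,0,50],[0,0,0,0,50]]' 40
python3 -m inch '[[0,0.08,-0.139,0,50],[0,0,0,0,50]]' 40
python3 -m inch '[[0,0.08,-0.139,0,50],[0,0,0,0,50]]' 40
python3 - <<'E'
from h import *
s=snap('scene');cyl(s);print(r.get_state()['contact_force'])
E
```

```text
clock: 11.55
tool_pos: [0.5757, -0.133, 0.2071]
eef_rot: [0.704, 0.71, -0.0, -0.001]
contact_force: [2.4, 0.2, -5.6]
opening: 0.649
clock: 11.75
tool_pos: [0.5757, -0.1316, 0.2042]
eef_rot: [0.704, 0.71, -0.0, -0.001]
contact_force: [2.1, 0.7, -4.8]
opening: 0.65
clock: 11.95
tool_pos: [0.5758, -0.1307, 0.2014]
eef_rot: [0.704, 0.71, -0.001, 0.0]
contact_force: [-0.0, -2.3, 0.3]
opening: 0.648
cyl n 780 rms 0.002 pt [ 0.5754 -0.1348  0.2015] axis [-0.01  -0.496  0.868] tilt 29.8 az -91.2 tcp [ 0.5757 -0.1306  0.2015]
[-0.51112971 -2.51143732  0.49949186]
```

```bash

python3 -m inch '[[0,0.08,-0.139,0,50],[0,0,0,0,50]]' 40
python3 -m inch '[[0,0.04,-0.07,0,50],[0,0,0,0,50]]' 40
python3 - <<'E'
from h import *
s=snap('scene');cyl(s)
im=s['pixels'][:,:,::-1][110:210,280:380];cv2.imwrite('pics/s6.png',cv2.resize(im,None,fx=6,fy=6,interpolation=cv2.INTER_CUBIC))
E
```

```text
clock: 12.2
tool_pos: [0.5759, -0.1314, 0.2008]
eef_rot: [0.705, 0.709, -0.002, 0.002]
contact_force: [-5.3, -7.3, 20.7]
opening: 0.649
clock: 12.4
tool_pos: [0.5759, -0.1316, 0.2006]
eef_rot: [0.705, 0.709, -0.003, 0.004]
contact_force: [-8.2, -9.9, 31.4]
opening: 0.652
cyl n 784 rms 0.0021 pt [ 0.5758 -0.1363  0.2006] axis [-0.004 -0.507  0.862] tilt 30.4 az -90.5 tcp [ 0.5759 -0.1316  0.2006]
```

View pics/s6.png

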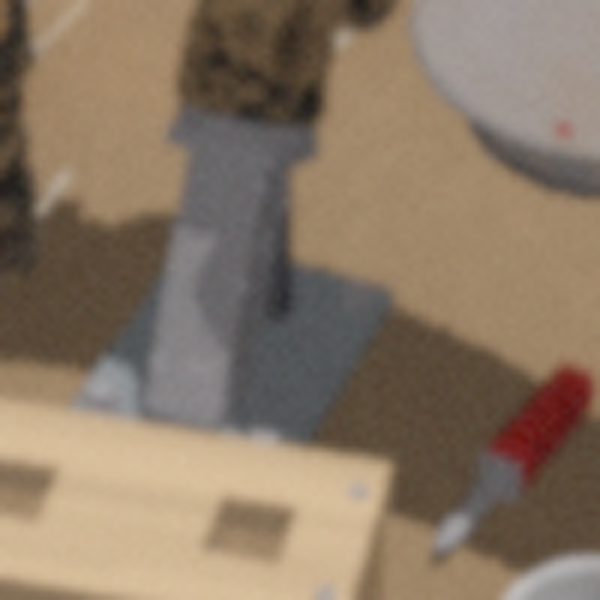

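```bash

python3 -m inch '[[0,-0.06,0.1,0,50],[0,-0.06,0.1,0,50],[0,0,0,0,50]]' 10
python3 -m inch '[[0,0,0,0,88],[0,0,0,0,88],[0,0,0,0,88],[0,0,0,0,88]]' 10
python3 -m inch '[[0,0,0.3,0,88],[0,0,0.7,0,88],[0,0,1,0,88],[0,0,1,0,88],[0,0,1,0,88]]' 
python3 -m inch '[[-0.9,0.29,0.2,-0.28,88],[-0.9,0.29,0,-0.28,88],[-0.9,0.29,0,-0.28,88],[-0.9,0.29,0,-0.28,88],[-0.9,0.29,-0.4,-0.28,88]]' 
python3 -m inch '[[-0.9,0.29,-0.8,-0.28,88],[0,0,-0.8,0,88],[0,0,-0.8,0,88],[0,0,-0.8,0,88],[0,0,0,0,88]]' 
python3 - <<'E'
from h import *
st=r.get_state();print(st['q'])
f=lambda g:cv2.minAreaRect((g[:,:2]*1000).astype(np.float32))
for n in ['wrist','scene','top']:
    s=snap(n);P=cloud(s).reshape(-1,3);c=s['pixels'].reshape(-1,3).astype(int)
    near=(abs(P[:,0]-.447)<.05)&(abs(P[:,1]+.044)<.08)&(P[:,2]<.03)&(P[:,2]>-.01)
    red=near&(c[:,0]>2*c[:,1])&(c[:,0]>70)&(P[:,2]>.013)
    if red.sum()>10: print(n,'red',red.sum(),f(P[red]),np.median(P[red,2]))
    up=near&(P[:,2]>.006)
    if up.sum()>10: print(n,'all',up.sum(),f(P[up]))
    if n!='wrist': cyl_ok=None
w=load('wrist')['pixels'][:,:,::-1];cv2.imwrite('pics/w7.png',w)
E
```

```text
clock: 12.75
tool_pos: [0.5759, -0.1303, 0.2012]
eef_rot: [0.704, 0.71, -0.0, 0.0]
contact_force: [-1.1, -3.7, 1.8]
opening: 0.656
clock: 13.15
tool_pos: [0.5764, -0.1293, 0.2009]
eef_rot: [0.704, 0.71, 0.0, -0.0]
contact_force: [1.1, -0.4, -0.6]
opening: 0.988
clock: 13.65
tool_pos: [0.5762, -0.1297, 0.3026]
eef_rot: [0.704, 0.71, 0.0, 0.0]
contact_force: [1.1, -0.3, 0.4]
opening: 1.001
clock: 14.15
tool_pos: [0.4638, -0.0932, 0.2974]
eef_rot: [0.755, 0.656, 0.001, 0.001]
contact_force: [-0.2, 0.5, -0.6]
opening: 0.999
clock: 14.65
tool_pos: [0.4402, -0.0862, 0.2149]
eef_rot: [0.764, 0.646, -0.001, -0.001]
contact_force: [-1.4, 0.6, 0.5]
opening: 0.998
[ 0.37178266  0.56629593 -0.43143013  2.11463578  0.44233129  0.55084798
 -0.55030562]
wrist red 877 ((443.2521057128906, -68.86949920654297), (60.223384857177734, 16.82905387878418), 79.92398834228516) 0.01793109800563364
wrist all 1384 ((447.0082092285156, -46.42970657348633), (112.6051254272461, 18.29092788696289), 79.64913940429688)
scene red 118 ((440.3284912109375, -67.07644653320312), (58.63114547729492, 15.733017921447754), 79.64076232910156) 0.018415028616994844
scene all 254 ((446.3283996582031, -43.48854064941406), (109.01677703857422, 19.139066696166992), 80.22647857666016)
top red 122 ((443.05078125, -66.33331298828125), (57.83997344970703, 15.739502906799316), 82.02823638916016) 0.017861541113704638
top all 228 ((448.02484130859375, -44.09203338623047), (111.29741668701172, 17.9989013671875), 79.93589782714844)
```

View pics/w7.png

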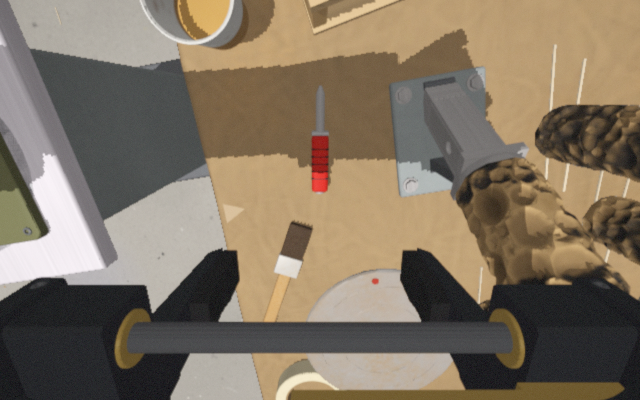

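```bash

python3 -m inch '[[-0.05,-0.13,-0.9,-0.1,88],[0,0,-1,0,88],[0,0,-1,0,88],[0,0,-1,0,88],[0,0,-1,0,88]]' 30
python3 -m inch '[[0,0,-1,0,88],[0,0,-1,0,88],[0,0,-0.5,0,88],[0,0,-0.2,0,88],[0,0,0,0,88]]' 30
python3 - <<'E'
from h import *
st=r.get_state();print(st['tool_pos'],st['contact_force'])
s=snap('top');P=cloud(s).reshape(-1,3)
g=P[(abs(P[:,0]-.447)<.05)&(abs(P[:,1]-0)<.03)&(P[:,2]>.006)&(P[:,2]<.03)];print(len(g))
E
```

```text
clock: 15.3
tool_pos: [0.4416, -0.0899, 0.0938]
eef_rot: [0.767, 0.641, 0.001, 0.001]
contact_force: [-0.5, -0.1, -0.2]
opening: 0.996
clock: 15.8
tool_pos: [0.444, -0.0909, 0.0359]
eef_rot: [0.767, 0.642, -0.001, 0.0]
contact_force: [-0.0, -0.1, 0.2]
opening: 0.997
[ 0.44401119 -0.09086372  0.03586791] [-0.01762129 -0.06247842  0.20904337]
52
```

```bash

python3 -m inch '[[0,0,0,0,88],[0,0,0,0,88]]' 30
python3 - <<'E'
from h import *
st=r.get_state();print(st['q'],st['tool_pos'],st['qd'],r.tips_ahead)
E
```

```text
clock: 16.05
tool_pos: [0.4432, -0.0909, 0.0363]
eef_rot: [0.768, 0.641, -0.001, 0.0]
contact_force: [-0.2, 0.2, 0.3]
opening: 1.002
[ 0.13212323  0.9183653  -0.05237838  2.2144493   1.32935905  0.04440034
 -1.40804268] [ 0.4432175  -0.09094943  0.03628757] [ 0.00023153  0.00554615  0.00418997  0.00326842  0.01781848 -0.0029089
 -0.01731076] 0.019
```

```bash

python3 -m inch '[[0,0,0.8,0,88],[0,0,1,0,88],[0,0,0.8,0,88],[0,0.8,0,-0.5,88],[0,0.8,0,-0.8,88]]' 30
python3 -m inch '[[0,0.8,0,-1,88],[0,0.4,0,-1,88],[0,0,0,-1,88],[0,0,0,-1,88],[0,0,0,-1,88]]'
python3 - <<'E'
from h import *
st=r.get_state();print(st['q'],st['tool_pos'])
E
```

```text
clock: 16.55
tool_pos: [0.443, -0.0513, 0.099]
eef_rot: [0.811, 0.585, -0.001, -0.0]
contact_force: [1.0, -0.3, 0.1]
opening: 0.997
clock: 17.05
tool_pos: [0.4427, -0.0206, 0.0984]
eef_rot: [0.934, 0.356, -0.001, -0.001]
contact_force: [0.7, 0.2, 0.2]
opening: 1.002
[ 0.09323582  0.78350051 -0.24163406  2.22238877  0.84043303  0.22702346
 -1.75034679] [ 0.44269895 -0.02056586  0.09842965]
```

```bash

for i in 1; do :; done
python3 -m inch '[[0,0,0,1,88],[0,0,0,1,88],[0,0,0,1,88],[0,0,0,1,88],[0,0,0,1,88]]' >/dev/null
python3 -m inch '[[0,0,0,1,88],[0,0,0,1,88],[0,0,0,1,88],[0,0,0,1,88],[0,0,0,1,88]]' >/dev/null
python3 -m inch '[[0,0,0,1,88],[0,0,0,1,88],[0,0,0,1,88],[0,0,0,1,88],[0,0,0,1,88]]' 
python3 -m inch '[[0,0,0,1,88],[0,0,0,1,88],[0,0,0,1,88],[0,0,0,1,88],[0,0,0,1,88]]' 
python3 - <<'E'
from h import *
st=r.get_state();print(st['q'],st['tool_pos'])
E
```

```text
clock: 18.55
tool_pos: [0.4424, -0.0209, 0.0984]
eef_rot: [0.405, 0.914, -0.002, -0.0]
contact_force: [0.3, -0.8, -0.0]
opening: 0.998
clock: 19.05
tool_pos: [0.4424, -0.021, 0.0984]
eef_rot: [0.155, 0.988, -0.002, 0.0]
contact_force: [0.4, -0.7, -0.3]
opening: 1.003
[ 0.37211169  0.86740309 -0.71507189  2.21093837  1.23573859  0.56150423
 -0.06063124] [ 0.44238121 -0.02099459  0.09835422]
```

```bash

python3 -m inch '[[0,0,0,1,88],[0,0,0,1,88],[0,0,0,1,88],[0,0,0,1,88],[0,0,0,1,88]]' >/dev/null
python3 -m inch '[[0,0,0,1,88],[0,0,0,1,88],[0,0,0,1,88],[0,0,0,1,88],[0,0,0,1,88]]' 
python3 -m inch '[[0,0,0,1,88],[0,0,0,1,88],[0,0,0,1,88],[0,0,0,1,88],[0,0,0,1,88]]' 
python3 -m inch '[[-0.04,-0.6,0,1,88],[-0.04,-0.8,0,0.27,88],[-0.03,-0.8,0,0,88],[-0.03,-0.55,0,0,88],[0,0,0,0,88]]' 
python3 - <<'E'
from h import *
st=r.get_state();print(st['q'],st['tool_pos'],st['eef_rot'])
E
```

```text
clock: 20.05
tool_pos: [0.4423, -0.0211, 0.0983]
eef_rot: [-0.36, 0.933, -0.001, 0.0]
contact_force: [-0.9, 0.1, -0.8]
opening: 0.997
clock: 20.55
tool_pos: [0.4422, -0.0211, 0.0983]
eef_rot: [-0.589, 0.808, -0.0, 0.001]
contact_force: [-0.1, -0.1, -0.6]
opening: 0.998
clock: 21.05
tool_pos: [0.4382, -0.0919, 0.0979]
eef_rot: [-0.638, 0.77, -0.001, -0.0]
contact_force: [-0.0, 0.4, -0.6]
opening: 1.001
[ 0.6390079   0.94283023 -0.91893345  2.19263319  1.28294832  0.7366063
  1.74872706] [ 0.43822932 -0.09185844  0.09794468] [-6.38458226e-01  7.69656206e-01 -6.41476384e-04 -7.95247011e-05]
```

```bash

python3 -m inch '[[0.03,0.1,-0.8,0.07,88],[0,0,-0.9,0,88],[0,0,-0.8,0,88],[0,0,-0.54,0,88],[0,0,0,0,88]]' 
python3 - <<'E'
from h import *
st=r.get_state();print(st['q'],st['tool_pos'],st['eef_rot'])
E
```

```text
clock: 21.55
tool_pos: [0.4392, -0.086, 0.0209]
eef_rot: [-0.643, 0.766, 0.001, 0.001]
contact_force: [-0.6, -0.2, 0.2]
opening: 1.001
[ 0.58290921  1.0951254  -0.83559283  2.20391473  1.54541639  0.71821097
  1.54489488] [ 0.43919027 -0.08595625  0.0209344 ] [-6.43173050e-01  7.65720168e-01  8.01163787e-04  6.40426191e-04]
```

```bash

python3 -m inch '[[0,-0.14,0,0,88],[0,0,0,0,88],[0,0,0,0,10],[0,0,0,0,10],[0,0,0,0,10]]' 35
python3 -m inch '[[0,0,0,0,10],[0,0,0,0,10],[0,0,0,0,10],[0,0,0,0,10],[0,0,0,0,10]]' 35
python3 -m inch '[[0,0,0,0,10],[0,0,0.3,0,10],[0,0,0.7,0,10],[0,0,1,0,10],[0,0,1,0,10]]' 35
python3 - <<'E'
from h import *
s=snap('top');snap('scene','s8',(270,100,430,220),4)
st=r.get_state();t=st['tool_pos'];print(t,st['q'])
for n in ['top','scene']:
    P=cloud(load(n)).reshape(-1,3);q=P-t
    g=P[(abs(q[:,0])<.06)&(q[:,1]>.04)&(q[:,1]<.12)&(abs(q[:,2]+.013)<.02)]
    print(n,len(g), cv2.minAreaRect((g[:,:2]*1000).astype(np.float32)) if len(g)>5 else '', g[:,2].min(),g[:,2].max())
E
```

```text
clock: 22.05
tool_pos: [0.4401, -0.0905, 0.0223]
eef_rot: [-0.643, 0.766, -0.001, 0.002]
contact_force: [-0.6, 0.3, -0.5]
opening: 0.752
clock: 22.55
tool_pos: [0.44, -0.0905, 0.022]
eef_rot: [-0.643, 0.766, -0.001, 0.001]
contact_force: [-0.4, -0.3, 1.0]
opening: 0.297
clock: 23.05
tool_pos: [0.4396, -0.0902, 0.098]
eef_rot: [-0.643, 0.766, -0.0, 0.001]
contact_force: [0.9, -0.4, -0.8]
opening: 0.2
[ 0.44134224 -0.09017726  0.09968194] [ 0.62940612  0.93320576 -0.90473653  2.19021411  1.2798445   0.71975668
  1.76285079]
top 124 ((449.9186706542969, -19.48927879333496), (60.51161575317383, 17.277677536010742), 85.74388885498047) 0.08268661299884505 0.09684231214461747
scene 151 ((451.49920654296875, -19.401336669921875), (63.659366607666016, 18.018291473388672), 81.11246490478516) 0.08211154273417276 0.1001812672696788
```

View pics/s8.png

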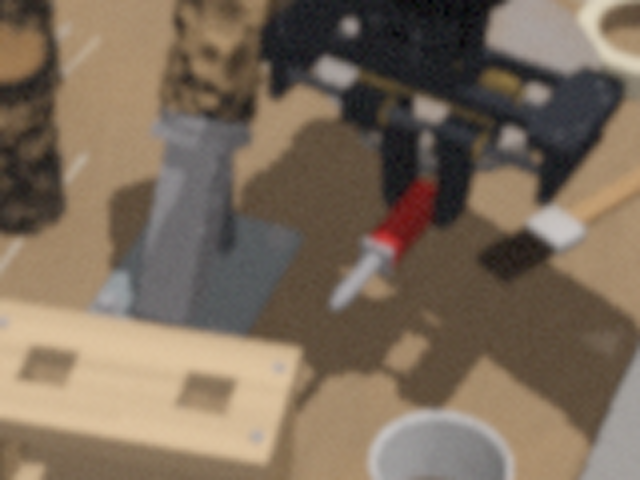

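```bash

python3 -m inch '[[-0.4,0.4,0,-0.5,10],[-0.4,0.4,0,-0.9,10],[0,0.4,0,-1,10],[0,0,0,-1,10],[0,0,0,-1,10]]' 35
python3 -m inch '[[0,0,0,-1,10],[0,0,0,-1,10],[0,0,0,-1,10],[0,0,0,-1,10],[0,0,0,-1,10]]' 35
python3 -m inch '[[0,0,0,-1,10],[0,0,0,-1,10],[0,0,0,-1,10],[0,0,0,-0.9,10],[0,0,0,0,10]]' 35
cat > m.py <<'E'
from h import *
def line(Q,a0):
    c=Q.mean(0);return c
st=r.get_state();t=np.array(st['tool_pos']);m=R.from_quat(st['eef_rot']).as_matrix();print('tcp',t.round(4),'yaw',np.degrees(np.arctan2(m[1,1],m[0,1])).round(2),'q',st['q'].round(2))
for n in ['top','scene']:
    s=snap(n);P=cloud(s).reshape(-1,3)
    # pin: handle top (pin x -45..-3) and rod, ahead of the fingers
    q=P-t;b=(abs(q[:,1])<.014)&(q[:,2]>-.03)&(q[:,2]<.006)
    h=P[b&(q[:,0]>.014)&(q[:,0]<.115)]
    if len(h)>20:
        rc=cv2.minAreaRect((h[:,:2]*1000).astype(np.float32));print(n,'pin pts',len(h),'x',h[:,0].min().round(4),h[:,0].max().round(4),np.round(rc[0],1),np.round(rc[1],1),round(rc[2],1))
        for lo,hi,w in((.016,.05,'handle'),(.062,.09,'rod')):
            k=h[(h[:,0]-t[0]>lo)&(h[:,0]-t[0]<hi)]
            if len(k)>4: print('  ',w,len(k),'y range',k[:,1].min().round(4),k[:,1].max().round(4),'top z',np.percentile(k[:,2],90).round(4))
    # tube upper face
    u=np.array([0,.866,.5]);a=np.array([0,-.5,.866]);M=np.array([.575,-.0795,.1083])
    g=P[(abs(P[:,0]-.575)<.012)];v=(g-M)@u;sd=-(g-M)@a;k=(abs(v-.0162)<.006)&(sd>.015)&(sd<.08);G=g[k]
    if k.sum()>10:
        vv=v[k];med=np.median(vv);print(n,'tube v',k.sum(),med.round(4),'-> axis v offset',(med-.0162).round(4),'slope',np.polyfit(sd[k],vv,1)[0].round(3))
E
python3 m.py
```

```text
clock: 23.65
tool_pos: [0.4196, -0.0602, 0.0965]
eef_rot: [-0.449, 0.893, -0.001, 0.001]
contact_force: [0.1, 0.3, -1.2]
opening: 0.202
clock: 24.15
tool_pos: [0.4195, -0.0605, 0.0965]
eef_rot: [-0.202, 0.979, -0.001, 0.0]
contact_force: [0.1, -0.3, -0.8]
opening: 0.197
clock: 24.65
tool_pos: [0.4196, -0.0605, 0.0966]
eef_rot: [-0.002, 1.0, -0.001, 0.0]
contact_force: [0.2, -0.3, -0.2]
opening: 0.196
tcp [ 0.4196 -0.0605  0.0966] yaw 90.19 q [ 0.5   0.88 -0.77  2.27  1.33  0.59  0.23]
top pin pts 154 x 0.4487 0.5229 [485.1 -55.6] [75.  17.5] 6.6
   handle 62 y range -0.0678 -0.0497 top z 0.0945
   rod 39 y range -0.0628 -0.0537 top z 0.0895
top tube v 161 0.0166 -> axis v offset 0.0004 slope 0.006
scene pin pts 57 x 0.4831 0.5201 [501.5 -56.7] [36.9  8.8] 3.7
   rod 42 y range -0.0617 -0.0525 top z 0.089
scene tube v 263 0.0152 -> axis v offset -0.001 slope 0.005
```

```bash

python3 -m inch '[[0.3,-0.07,-0.27,0,10],[0.4,0,-0.2,0,10],[0.3,0,0,0,10],[0,0,0,0,10]]' 35
python3 m.py
python3 - <<'E'
from h import *
s=load('scene');w=snap('wrist')
a=cv2.resize(s['pixels'][:,:,::-1][130:210,290:370],None,fx=5,fy=5,interpolation=cv2.INTER_CUBIC)
b=cv2.resize(load('top')['pixels'][:,:,::-1][150:210,350:430],None,fx=5,fy=5,interpolation=cv2.INTER_CUBIC)
o=np.zeros((400,800,3),np.uint8);o[:,:400]=a;o[:300,400:]=b;cv2.imwrite('pics/s9.png',o)
E
```

```text
clock: 25.15
tool_pos: [0.4468, -0.062, 0.0847]
eef_rot: [-0.001, 1.0, -0.001, 0.001]
contact_force: [-0.0, 0.4, -0.7]
opening: 0.2
tcp [ 0.4468 -0.062   0.0847] yaw 90.15 q [ 0.49  0.92 -0.77  2.19  1.3   0.61  0.3 ]
top pin pts 151 x 0.4783 0.5599 [519.1 -59.6] [81.8 18.7] 0.8
   handle 53 y range -0.0691 -0.0506 top z 0.0826
   rod 43 y range -0.0641 -0.0555 top z 0.0778
top tube v 164 0.0163 -> axis v offset 0.0001 slope 0.008
scene pin pts 103 x 0.5145 0.5616 [537.2 -60.1] [26.4 46. ] 83.0
   rod 36 y range -0.065 -0.0548 top z 0.077
scene tube v 259 0.0149 -> axis v offset -0.0013 slope -0.006
```

View pics/s9.png

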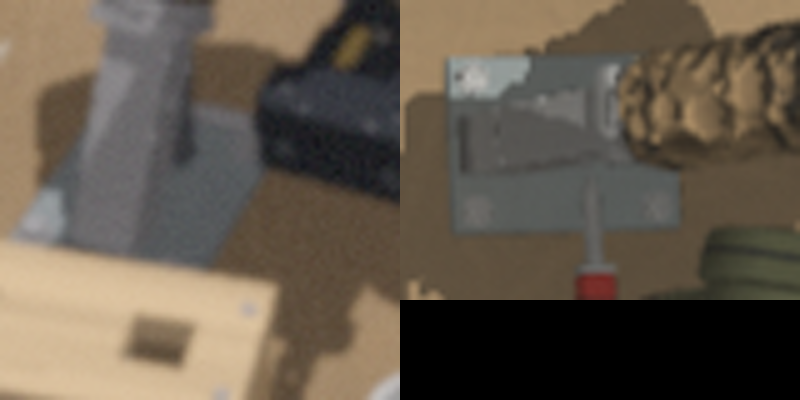

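```bash

python3 -m inch '[[0.3,0,0,0,10],[0.3,0,0,0,10],[0,0,0,0,10]]' 35
python3 -m inch '[[0.3,0,0,0,10],[0,0,0,0,10]]' 35
python3 -m inch '[[0.2,0,0,0,10],[0,0,0,0,10]]' 35
```

```text
clock: 25.6
tool_pos: [0.4617, -0.062, 0.0854]
eef_rot: [-0.001, 1.0, -0.001, 0.002]
contact_force: [0.3, 0.2, -0.6]
opening: 0.201
clock: 25.8
tool_pos: [0.4686, -0.0621, 0.0853]
eef_rot: [-0.001, 1.0, -0.001, 0.001]
contact_force: [0.3, -0.1, -0.5]
opening: 0.203
clock: 26.0
tool_pos: [0.4731, -0.0622, 0.0853]
eef_rot: [-0.002, 1.0, -0.001, 0.001]
contact_force: [0.6, -0.3, -0.6]
opening: 0.202
```

```bash

python3 -m inch '[[0.3,0,0,0,10],[0,0,0,0,10]]' 35
python3 -m inch '[[0.3,0,0,0,10],[0,0,0,0,10]]' 35
python3 -m inch '[[0.25,0,0,0,10],[0,0,0,0,10]]' 35
python3 -m inch '[[0.15,0,0,0,10],[0,0,0,0,10]]' 35
```

```text
clock: 26.2
tool_pos: [0.4812, -0.0621, 0.0853]
eef_rot: [-0.001, 1.0, -0.001, 0.001]
contact_force: [0.1, 0.5, -1.4]
opening: 0.203
clock: 26.4
tool_pos: [0.4887, -0.0621, 0.0853]
eef_rot: [-0.001, 1.0, -0.001, 0.001]
contact_force: [0.8, -0.7, -0.8]
opening: 0.199
clock: 26.6
tool_pos: [0.4947, -0.0621, 0.0852]
eef_rot: [-0.002, 1.0, -0.001, 0.001]
contact_force: [0.1, -0.5, -1.0]
opening: 0.2
clock: 26.8
tool_pos: [0.498, -0.0621, 0.0853]
eef_rot: [-0.002, 1.0, -0.001, 0.001]
contact_force: [0.8, -0.2, -1.1]
opening: 0.202
```

```bash

python3 -m inch '[[0.12,0,0,0,10],[0,0,0,0,10]]' 35
python3 -m inch '[[0.12,0,0,0,10],[0,0,0,0,10]]' 35
```

```text
clock: 27.0
tool_pos: [0.5003, -0.0623, 0.0851]
eef_rot: [-0.002, 1.0, -0.001, 0.0]
contact_force: [-0.7, 0.0, -0.2]
opening: 0.2
clock: 27.2
tool_pos: [0.5005, -0.0623, 0.0847]
eef_rot: [-0.002, 1.0, -0.002, -0.002]
contact_force: [-6.4, 1.0, 1.9]
opening: 0.202
```

```bash

python3 -m inch '[[0.15,0,0,0,10],[0,0,0,0,10]]' 35
python3 -m inch '[[-0.2,0,0,0,10],[0,0,0,0,10]]' 10
python3 -m inch '[[0,0,0,0,50],[0,0,0,0,50],[0,0,0,0,50],[0,0,0,0,50],[0,0,0,0,50]]' 10
python3 -m inch '[[0,0,0.4,0,60],[0,0,0.8,0,60],[-0.5,0,0.5,0,60],[-1,0,0.5,0,60],[-1,0,0.5,0,60]]' 10
python3 -m inch '[[-0.3,-0.8,1,0,60],[0,-1,1,0,60],[0,-1,1,0,60],[0,-1,1,0,60],[0,-1,0,0,60]]' 10
python3 - <<'E'
from h import *
s=snap('scene');t=snap('top')
a=cv2.resize(s['pixels'][:,:,::-1][100:210,280:380],None,fx=4,fy=4,interpolation=cv2.INTER_CUBIC)
b=cv2.resize(t['pixels'][:,:,::-1][140:230,350:440],None,fx=4,fy=4,interpolation=cv2.INTER_CUBIC)
o=np.zeros((440,780,3),np.uint8);o[:440,:400]=a;o[:360,410:770]=b;cv2.imwrite('pics/s10.png',o)
for n,s in(('scene',s),('top',t)):
    P=cloud(s).reshape(-1,3);c=s['pixels'].reshape(-1,3).astype(int)
    red=(abs(P[:,0]-.53)<.06)&(abs(P[:,1]+.06)<.04)&(P[:,2]>.05)&(P[:,2]<.1)&(c[:,0]>1.8*c[:,1])&(c[:,0]>60)
    print(n,red.sum(),P[red].min(0).round(4),P[red].max(0).round(4))
E
```

```text
clock: 27.4
tool_pos: [0.5008, -0.0621, 0.0843]
eef_rot: [-0.003, 1.0, -0.002, -0.005]
contact_force: [-13.3, 0.5, 5.5]
opening: 0.198
clock: 27.6
tool_pos: [0.5007, -0.0622, 0.085]
eef_rot: [-0.002, 1.0, -0.001, -0.0]
contact_force: [-5.0, 1.3, -0.6]
opening: 0.205
clock: 28.1
tool_pos: [0.5026, -0.0622, 0.0853]
eef_rot: [-0.002, 1.0, -0.001, 0.001]
contact_force: [-0.6, 0.6, 0.8]
opening: 0.567
clock: 28.6
tool_pos: [0.4382, -0.0622, 0.1537]
eef_rot: [-0.002, 1.0, -0.001, 0.001]
contact_force: [0.0, -0.5, 0.1]
opening: 0.68
clock: 29.1
tool_pos: [0.4327, -0.1829, 0.2559]
eef_rot: [-0.002, 1.0, -0.002, 0.003]
contact_force: [-0.2, 0.3, -0.5]
opening: 0.683
scene 236 [ 0.4905 -0.0682  0.0569] [ 0.5496 -0.0492  0.0816]
top 163 [ 0.4916 -0.0661  0.0615] [ 0.5511 -0.0501  0.0825]
```

```bash
python3 - <<'E'
from h import *
for n in('scene','top'):
    s=load(n);P=cloud(s).reshape(-1,3);c=s['pixels'].reshape(-1,3).astype(int)
    k=(abs(P[:,0]-.53)<.06)&(abs(P[:,1]+.059)<.008)&(P[:,2]>.05)&(P[:,2]<.13);Q=P[k]
    for x in np.arange(.488,.575,.006):
        m=abs(Q[:,0]-x)<.003
        if m.sum(): print(n,x.round(3),m.sum(),'z top',np.percentile(Q[m,2],85).round(4),'y',P[k][m][:,1].min().round(3),P[k][m][:,1].max().round(3))
    u=np.array([0,.866,.5]);a=np.array([0,-.5,.866]);M=np.array([.575,-.0795,.1083])
    v=(P-M)@u;sd=-(P-M)@a;g=P[(sd>.015)&(sd<.07)&(abs(v-.0155)<.003)&(abs(P[:,0]-.575)<.025)]
    print(n,'tube top face x',np.percentile(g[:,0],[1,99]).round(4))
    g=P[(sd>.012)&(sd<.07)&(abs(v)<.012)&(abs(P[:,0]-.559)<.006)];print(n,'-x face',len(g),np.median(g[:,0]).round(4) if len(g) else '')
    f=P[(sd>-.008)&(sd<0.008)&(abs(P[:,0]-.575)<.03)&(v>.0)&(v<.035)];print('collar/flange',len(f))
E
```

```text
scene 0.488 10 z top 0.0714 y -0.066 -0.056
scene 0.494 24 z top 0.0736 y -0.065 -0.052
scene 0.5 26 z top 0.0751 y -0.067 -0.051
scene 0.506 22 z top 0.0757 y -0.066 -0.051
scene 0.512 21 z top 0.0762 y -0.065 -0.051
scene 0.518 28 z top 0.0773 y -0.067 -0.051
scene 0.524 21 z top 0.0783 y -0.067 -0.051
scene 0.53 24 z top 0.0781 y -0.066 -0.051
scene 0.536 21 z top 0.079 y -0.066 -0.051
scene 0.542 20 z top 0.0805 y -0.067 -0.051
scene 0.548 27 z top 0.11 y -0.067 -0.051
scene 0.554 36 z top 0.1193 y -0.067 -0.051
scene 0.56 69 z top 0.1188 y -0.065 -0.051
scene 0.566 45 z top 0.1232 y -0.066 -0.051
scene 0.572 39 z top 0.1249 y -0.064 -0.051
scene tube top face x [0.5568 0.59  ]
scene -x face 76 0.5576
collar/flange 144
top 0.494 16 z top 0.0745 y -0.066 -0.053
top 0.5 12 z top 0.0748 y -0.066 -0.053
top 0.506 19 z top 0.077 y -0.065 -0.051
top 0.512 14 z top 0.0771 y -0.066 -0.051
top 0.518 17 z top 0.0783 y -0.065 -0.051
top 0.524 16 z top 0.078 y -0.065 -0.051
top 0.53 13 z top 0.0791 y -0.066 -0.052
top 0.536 23 z top 0.0789 y -0.066 -0.051
top 0.542 14 z top 0.08 y -0.065 -0.051
top 0.548 19 z top 0.0804 y -0.066 -0.051
top 0.554 26 z top 0.1189 y -0.067 -0.051
top 0.56 29 z top 0.1216 y -0.066 -0.051
top 0.566 23 z top 0.1249 y -0.063 -0.051
top 0.572 19 z top 0.1248 y -0.061 -0.051
top tube top face x [0.5593 0.5911]
top -x face 31 0.5583
collar/flange 92
```

```bash
python3 - <<'E'
from h import *
import h
for n in('scene','top'):
    P=cloud(load(n)).reshape(-1,3);a=np.array([0,-.5,.866]);M=np.array([.575,-.0795,.1083])
    q=P-M;hh=q@a;rr=np.linalg.norm(q-hh[:,None]*a,axis=1);k=(rr<.033)&(hh>.09)&(hh<.16)
    print(n,k.sum(),'axial max (expect .130)',np.percentile(hh[k],[98,99.5]).round(4) if k.any() else '')
    k=(rr<.025)&(hh>.118)&(hh<.16);print('top face median',np.median(hh[k]).round(4) if k.any() else None)
r.finish_job();print(r.get_state()['clock'])
E
```

```text
scene 505 axial max (expect .130) [0.1304 0.1309]
top face median 0.1244
top 744 axial max (expect .130) [0.1298 0.1306]
top face median 0.1273
the job is handed in; nothing more can be done
the job is handed in; nothing more can be done
```

The casting is in the leaning socket and the lock pin is through the cross holes. I handed the job in at about 29 s on the robot's clock, with the gripper clear of everything.

**How it was done:** The tool can only point down, so I lifted the mandrel out of the rack and tilted it in the jaws by pushing its shank against the rack's edge. It measured about 30° when I slid it into the socket, and I pushed until it stopped firmly at about 31 N. I then picked up the pin by the end of its handle and pushed it in from the robot's side until the shoulder stopped it at about 13 N. The first reach for the pin stalled at a wrist joint limit. I backed off, turned the gripper half round and grasped it on the second try.

**Last checks:**
- **Mandrel:** the casting's top measures about 130 mm from the socket mouth along the axis, which is what a seated flange should give.
- **Pin:** allowing for a droop of about 7° in the hole clearance, the shoulder is within about 1 mm of the socket wall, which is the limit of the camera calibration.

**What I could not confirm:**
- The 12-picture limit stopped my last look, so the final state is checked from depth data only.
- The two cameras disagreed by 1–3 mm on some positions.
- I did not re-measure the tin, cups and pot. No move was aimed near them, and I saw no unexpected force.

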